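# Snap down the food box lid all round

### The arm

A 6-joint arm with a two-finger parallel gripper is mounted at the origin on the work surface. World frame = base frame: x ahead of the robot, y to its left, z up, the work surface at z = 0. Lengths are in m, angles in rad, forces in N, time in s.
With the tool pointing down it reaches from about 0.375 to 0.9 m from the base axis. Payload 3.1 kg.
Tool frame: the origin (TCP) lies between the finger pads; the fingertips stand robot.tip_extent ahead of it and the grasp point (between the pads) lies 3 mm ahead of it (robot.tip_extent is the distance from the TCP to the fingertips, in m); z points along the fingers, x is the direction in which the jaws open and shut, and the axes are right-handed (so a half turn about z gives the same grasp; the last joint's range is limited). The gripper opens to 87 mm and grips with 3 to 60 N. Pads are 19 mm wide; open, the fingers measure 117 mm over their backs; the gripper's body (75 mm by 190 mm) begins 51 mm behind the grasp point.
Start: joints at [0.95, 0.527, 1.433, -0, 1.181, -0.178], TCP at [0.268, 0.565, 0.245] pointing down, gripper open.
Joint ranges: [-3.08, 3.08], [-0.75, 2.2], [0.22, 2.44], [-1.43, 4.57], [0, 2.65], [-2.85, 2.85]. Speed limits (rad/s): [2.79, 2.79, 3.14, 3.14, 3.14, 3.14].

### API

Orientations are given as a unit quaternion [x, y, z, w].
In Python, from rig import robot, cams gives the robot as it stands.
- The arm moves only by the tool carry_out, never from a script. Its argument "steps" is a list of rows, each a list of 3 entries, a list of its own where there are three numbers: the shift along the world's x, y, z in cm, then the turn about the world's z in degrees, then the closure, from 0 (fully open) to 1 (shut). In form: [[[dx, dy, dz], spin, fingers], ...]. A call has 1 to 10 rows; each row shifts and turns the pose as measured when the row begins; what a row does not reach is not made up. A row lasts 1/10 s, in which the tool goes at most 50 mm and 8.59 degrees, less where a joint would pass 70% of its speed; a pose out of reach is approached as far as the arm can. A call with a gripper value outside its range is refused whole. The fingers move at their own pace and stop on an object; "squeeze" is the grip in N (left out, the last holds). Time passes only in rows, so rows that do not move let the fingers close. It gives the time, the measured TCP pose, the force and the opening at its end, in the units of the state.
- robot.get_obs(): the state, without advancing time (a new reading comes with each control period).
- cams.camera(name): name is "side" or "top" or "wrist"; returns a dict with "pixels" (420x560x3 uint8, red, green, blue), "fx", "fy", "cx", "cy" (pixels), "eye" and "rotation" of the camera in the world. Camera axes: x right, y up, looking along -z (the intrinsics and any distortion apply to the point x, -y, -z); pixel columns grow to the right and rows downward; lengths in m; the calibration is good to about 2 mm. A picture is of the moment at which its call begins. There is no depth.
- robot.hand_in(): hands the job in, once; it reports no verdict.
The state is a dict: "time": time; "q": joint angles; "joint_velocities": joint speeds; "joint_torque": joint torques, N m; "position": TCP position; "tool_rot": TCP orientation; "ft_force": force on the tool from outside, world axes, zero at the start; "moment": the same for the moment, N m; "grip_width": finger opening in m.
Only numpy, scipy, OpenCV 4.12 (cv2) and the standard library are available. Lean on these libraries where they do the work, as an engineer would, in place of code of your own. Each camera call takes 0.05 s, during which the arm holds its last target. There are 200 camera calls.

### The job

The lid of the larger food box is on but its rim still stands up on all four sides: press each of the four rim sections down with the fingertips until it clicks shut and lies level. Only press: do not grip, lift or tip the box or push it out of its place, do not knock the other things on the shelf, and leave the cupboard door shut.

Things in the scene. Friction and masses are not known exactly. Their poses are not given: they have to be found in the camera images.
- food_box: the larger steel food box with white snap lid, loose, 0.7 to 1.1 kg; 146 mm along x, 196 along y, origin under its centre, turned at most 25 deg from the robot axes and standing left, middle or right. Shut, the lid is flat, top 66 mm above the origin. Its middle and corners are down; four rim sections slant up, hinged at their inner edge, outer edge 14 mm above the lid top
- near_section (a joint): angle (rad) of the lid rim section on the long side towards the robot (the box's -x side), 120 mm long, 37 mm wide from its hinge line out: 0 = standing up, 0.40 = clicked shut, level with the lid. It resists with up to about 7 N at the outer edge; pushed past about 0.25 it snaps to 0.40 and stays, let go before about 0.2 it springs up again
- near_press (a point): place to press on the top face of the near section, midway along it, 26 mm out from its hinge line (11 mm in from its outer edge); it moves with the section. When shut it lies at (-62, 0, 66) mm in the box's frame
- far_section (a joint): angle (rad) of the lid rim section on the long side away from the robot (+x), 120 mm long, 37 mm wide from its hinge line out: 0 = standing up, 0.40 = clicked shut, level with the lid. It resists with up to about 7 N at the outer edge; pushed past about 0.25 it snaps to 0.40 and stays, let go before about 0.2 it springs up again
- far_press (a point): place to press on the top face of the far section, midway along it, 26 mm out from its hinge line (11 mm in from its outer edge); it moves with the section. When shut it lies at (62, 0, 66) mm in the box's frame
- left_section (a joint): angle (rad) of the lid rim section on the short side at the box's +y, 70 mm long, 37 mm wide from its hinge line out: 0 = standing up, 0.40 = clicked shut, level with the lid. It resists with up to about 7 N at the outer edge; pushed past about 0.25 it snaps to 0.40 and stays, let go before about 0.2 it springs up again
- left_press (a point): place to press on the top face of the left section, midway along it, 26 mm out from its hinge line (11 mm in from its outer edge); it moves with the section. When shut it lies at (0, 87, 66) mm in the box's frame
- right_section (a joint): angle (rad) of the lid rim section on the short side at the box's -y, 70 mm long, 37 mm wide from its hinge line out: 0 = standing up, 0.40 = clicked shut, level with the lid. It resists with up to about 7 N at the outer edge; pushed past about 0.25 it snaps to 0.40 and stays, let go before about 0.2 it springs up again
- right_press (a point): place to press on the top face of the right section, midway along it, 26 mm out from its hinge line (11 mm in from its outer edge); it moves with the section. When shut it lies at (0, -87, 66) mm in the box's frame
- tray: low open yellow plastic tray, 130 x 150 x 28 mm, origin under its centre; leave alone
- bowl_a: upturned white porcelain tea bowl, 100 mm across, 54 mm high, origin under its centre; leave alone
- bowl_b: the other upturned tea bowl, same size; leave alone
- jar: squat blue glass jar with metal lid, 90 mm across, 86 mm high, origin under its centre; leave alone
- ladle: aluminium milk ladle standing on its 72 mm wide cup, thin upright handle to 238 mm above its foot, origin under the cup's centre; leave alone
- small_tub: small steel tub with a plain one-piece white lid, already shut, 86 x 106 x 52 mm, origin under its centre; leave alone
- shelf: fixed low shelf unit on which all of this stands, 380 (x) x 1000 (y) mm, top 140 mm above the table; origin under its centre at table height
- cupboard_door (a joint): angle (rad) of the small swing door in the shelf's front, 0 = shut, held by a magnet catch; leave shut
There are look-alikes about, which are no part of the job. Leave any yellow look-alike of the food_box alone.

How it is judged:
At the end, for the whole second after the job is handed in: All four rim sections of the lid are shut (each pressed past 0.35 of its 0.40 rad), the box stands level (under 0.05 rad) and still on the shelf within 30 mm of where it stood (value of joint each of near_section, far_section, left_section, right_section above 0.35 rad and angle between food_box's own z axis and vertical below 0.05 rad and distance of food_box from where it was at the start of the episode below 0.03 m and linear speed of food_box below 0.01 m/s and z of food_box in the frame of shelf between 0.135 and 0.145 m); the robot touches nothing.
It fails at once if the food box is lifted more than 12 mm off the shelf (z of food_box in the frame of shelf above 0.152 m).
It fails at once if the food box is tipped by more than 0.2 rad (angle between food_box's own z axis and vertical above 0.2 rad).
It fails at once if the food box is pushed more than 50 mm (distance of food_box from where it was at the start of the episode above 0.05 m).
It fails at once if another thing on the shelf is moved more than 20 mm or tipped (distance of any of tray, bowl_a, bowl_b, jar, ladle, small_tub from where it was at the start of the episode above 0.02 m or angle between any of tray, bowl_a, bowl_b, jar, ladle, small_tub's own z axis and vertical above 0.25 rad).
It fails at once if the cupboard door is opened by more than 0.1 rad (value of joint cupboard_door above 0.1 rad).
It also fails if it takes over 43 s, if anything falls off the work surface, if the arm or the gripper's body presses on something with over 40 N, if the wrist force passes 120 N, or if a joint passes its speed limit or range.

## Working session

There is one attempt and no reset: what is moved stays moved. The work goes in short steps, Python scripts to look and compute and a tool call to move; the robot and the scene stay as the last step left them, time stands still between calls to the robot, and variables do not carry over. Pictures are saved under pics/ and viewed, about 8 in all and at most 12, crops included, and the job is handed in when it is done.

Besides the shell and the picture viewer there is one more tool, called by a JSON object that holds its "op" and its "data". carry_out: Moves the arm, as the interface text tells. Its arguments: {"type":"object","properties":{"steps":{"type":"array"},"squeeze":{"type":"number"}},"required":["steps"]}

```bash
mkdir -p pics
python3 - <<'E'
from rig import robot, cams
import cv2, numpy as np
print(robot.tip_extent, robot.get_obs())
for n in ("top","side"):
    c=cams.camera(n); cv2.imwrite(f"pics/{n}0.png",c["pixels"][:,:,::-1])
    np.savez(f"{n}0.npz",**c); print(n,{k:v for k,v in c.items() if k!="pixels"})
E
```

```text
0.022 {'time': 0.0, 'q': array([ 9.49522943e-01,  5.28468107e-01,  1.43387957e+00, -3.48574401e-06,
        1.18135190e+00, -1.78495180e-01]), 'joint_velocities': array([ 0.00141494, -0.00020999, -0.00120352, -0.00045568,  0.00160631,
       -0.00133035]), 'joint_torque': array([ 6.97074320e-04, -4.40037274e+01, -1.76597339e+01,  6.34125411e-02,
        5.82309254e-02, -1.99384071e-04]), 'position': array([0.26736172, 0.56419405, 0.24357759]), 'tool_rot': array([ 8.45117926e-01,  5.34578882e-01, -9.75539915e-04,  3.97633336e-04]), 'ft_force': array([-0.30984959, -0.00466862,  0.05779109]), 'moment': array([ 0.00314876, -0.00404451, -0.01807568]), 'grip_width': 0.08699888037482274}
top {'fx': 413.3157411633735, 'fy': 413.3157411633735, 'cx': 279.2053770333734, 'cy': 211.624784449785, 'eye': array([0.37284577, 0.07891057, 1.2239976 ]), 'rotation': array([-0.04428942,  0.0309894 ,  0.71594691, -0.696059  ])}
side {'fx': 400.22226870667873, 'fy': 400.22226870667873, 'cx': 275.843283388617, 'cy': 209.18933651299176, 'eye': array([ 0.18721143, -0.47445031,  0.83237564]), 'rotation': array([ 0.3469524 , -0.08400847, -0.23802765,  0.90327706])}
```

View pics/top0.png

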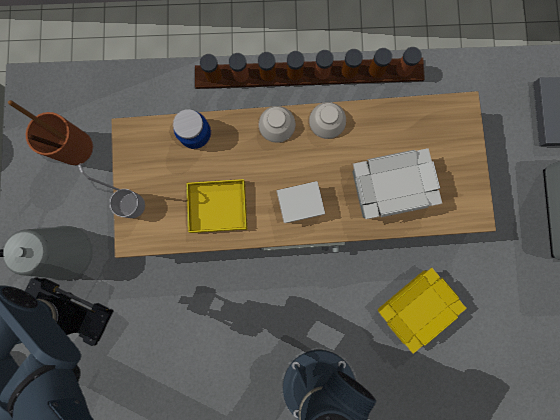

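View pics/side0.png

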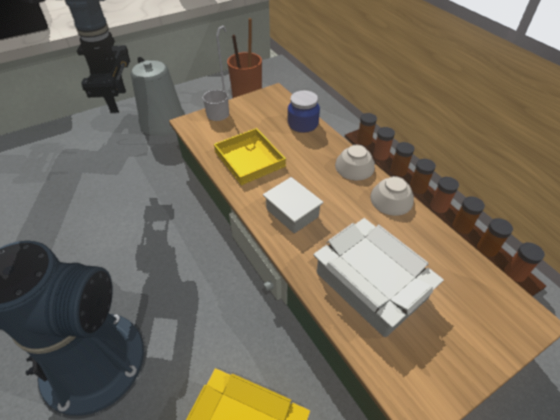

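The top view shows the food box at about (398,183), on the right, with the other things well to its left. Next I measure its pose.

```bash
cat > h.py <<'E'
import numpy as np, cv2
from scipy.spatial.transform import Rotation as R
def ray(c,uv,z):
    uv=np.atleast_2d(np.asarray(uv,float))
    d=np.c_[(uv[:,0]-c["cx"])/c["fx"],-(uv[:,1]-c["cy"])/c["fy"],-np.ones(len(uv))]
    d=R.from_quat(c["rotation"]).apply(d)
    return c["eye"]+d*((z-c["eye"][2])/d[:,2])[:,None]
def proj(c,P):
    p=R.from_quat(c["rotation"]).inv().apply(np.atleast_2d(P)-c["eye"])
    return np.c_[c["cx"]-c["fx"]*p[:,0]/p[:,2],c["cy"]+c["fy"]*p[:,1]/p[:,2]]
def box(c,roi,thr=150):
    x0,y0,x1,y1=roi; hsv=cv2.cvtColor(c["pixels"],cv2.COLOR_RGB2HSV)
    m=((hsv[...,1]<40)&(hsv[...,2]>thr)).astype(np.uint8)
    k=np.zeros_like(m);k[y0:y1,x0:x1]=m[y0:y1,x0:x1]
    k=cv2.morphologyEx(k,cv2.MORPH_CLOSE,np.ones((7,7)))
    return max(cv2.findContours(k,cv2.RETR_EXTERNAL,cv2.CHAIN_APPROX_NONE)[0],key=cv2.contourArea)
E
python3 - <<'E'
from h import *
ims=[]
for n,roi,cr in (("top",(340,130,460,240),(340,130,460,230)),("side",(300,210,460,340),(300,210,460,340))):
    c=dict(np.load(f"{n}0.npz")); ct=box(c,roi)
    for z in (.206,.22):
        w=ray(c,ct[:,0],z)[:,:2]
        r=cv2.minAreaRect((w*1000).astype(np.float32)); print(n,z,r)
    im=c["pixels"][:,:,::-1].copy()
    cv2.drawContours(im,[ct],-1,(0,0,255),1)
    x0,y0,x1,y1=cr; im=cv2.resize(im[y0:y1,x0:x1],(390,360) if n=="side" else (400,360),interpolation=cv2.INTER_CUBIC); ims.append(im)
cv2.imwrite("pics/crop0.png",np.hstack(ims))
c=dict(np.load("top0.npz")); print(ray(c,[[112,118],[478,93],[495,231],[115,257]],.14))
E
```

```text
top 0.206 ((546.3115234375, -198.24005126953125), (142.41989135742188, 197.15684509277344), 9.867886543273926)
top 0.22 ((543.9259033203125, -194.42855834960938), (140.46128845214844, 194.44546508789062), 9.867886543273926)
side 0.206 ((549.6936645507812, -194.9900665283203), (151.596435546875, 197.43214416503906), 10.308313369750977)
side 0.22 ((541.591796875, -201.23623657226562), (148.20809936523438, 193.01934814453125), 10.308318138122559)
[[ 0.75898893  0.54658153  0.14      ]
 [ 0.79465275 -0.44641377  0.14      ]
 [ 0.42204357 -0.46126808  0.14      ]
 [ 0.38175423  0.53254343  0.14      ]]
```

View pics/crop0.png

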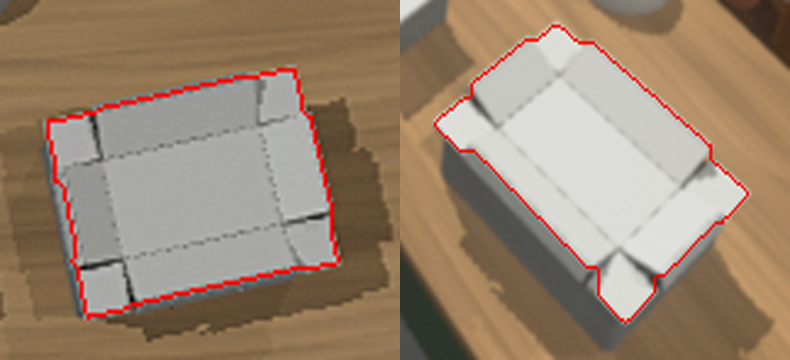

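The cropped views show lid corners at z ≈ 0.206. The top view fits 142×197 mm and the side view 152×197 mm against a known 146×196 mm. Both give a centre near (0.547, -0.197) and a yaw near +10°, so I go above the box with the fingers shutting and the jaws turned to the box's x.

{"op": "carry_out", "data": {"steps": [[[1.4,-3.8,1.0],-2.75,1],[[1.4,-3.8,1.0],-2.75,1],[[1.4,-3.8,1.0],-2.75,1],[[1.4,-3.8,1.0],-2.75,1],[[1.4,-3.8,1.0],-2.75,1],[[1.4,-3.8,1.0],-2.75,1],[[1.4,-3.8,1.0],-2.75,1],[[1.4,-3.8,1.0],-2.75,1],[[1.4,-3.8,1.0],-2.75,1],[[1.4,-3.8,1.0],-2.75,1]]}}

```text
time: 1.1
position: [0.4052, 0.1727, 0.3409]
tool_rot: [0.949, 0.314, -0.006, 0.0]
ft_force: [0.7, -0.0, -0.2]
grip_width: 0.0151
```

{"op": "carry_out", "data": {"steps": [[[1.4,-3.7,0.0],-2.7,1],[[1.4,-3.7,0.0],-2.7,1],[[1.4,-3.7,0.0],-2.7,1],[[1.4,-3.7,0.0],-2.7,1],[[1.4,-3.7,0.0],-2.7,1],[[1.4,-3.7,0.0],-2.7,1],[[1.4,-3.7,0.0],-2.7,1],[[1.4,-3.7,0.0],-2.7,1],[[1.4,-3.7,0.0],-2.7,1],[[0,0,0],0,1]]}}

```text
time: 2.1
position: [0.5339, -0.1796, 0.3397]
tool_rot: [0.996, 0.094, -0.005, -0.001]
ft_force: [0.7, 0.8, 0.0]
grip_width: 0.0004
```

Run:
```python
from rig import robot, cams
from h import *
o=robot.get_obs(); print(o["position"],o["tool_rot"],o["grip_width"],robot.tip_extent)
c=cams.camera("wrist"); np.savez("w1.npz",**c); print(c["eye"],c["rotation"],c["fx"])
im=c["pixels"][:,:,::-1].copy()
b=np.array([.547,-.197]); a=np.radians(10); M=np.array([[np.cos(a),-np.sin(a)],[np.sin(a),np.cos(a)]])
for l in ([-73,-98],[73,-98],[73,98],[-73,98],[-36,-61],[36,-61],[36,61],[-36,61]):
    p=np.r_[b+M@np.array(l)/1000,.206]; u=proj(c,p)[0]; cv2.circle(im,tuple(int(v) for v in u),4,(0,0,255),1)
cv2.imwrite("pics/w1.png",im)
```

```text
[ 0.53394249 -0.17959937  0.3396633 ] [ 0.99551452  0.09447719 -0.00486611 -0.00110355] 0.0004072243991649244 0.022
[ 0.52250243 -0.11344342  0.48039006] [-0.12509466 -0.0069512   0.09437282  0.98762178] 358.15637015189765
```

View pics/w1.png

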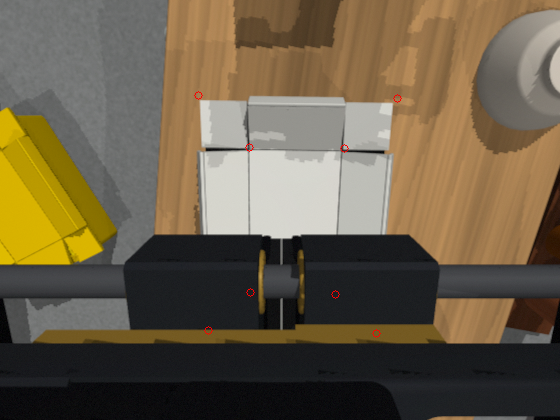

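The wrist view shows the predicted hinge corners landing within 3 px of the real ones, at (249,149) and (344,150). The pose is good to about 2 mm. I go above the right section's press point.

{"op": "carry_out", "data": {"steps": [[[0.7,-2.6,-1.5],-0.8,1],[[0.7,-2.6,-2],0,1],[[0.7,-2.6,-2],0,1],[[0.7,-2.6,-2],0,1],[[0,0,0],0,1],[[0,0,0],0,1]]}}

```text
time: 2.75
position: [0.5589, -0.2759, 0.261]
tool_rot: [0.996, 0.092, -0.008, -0.007]
ft_force: [-0.0, 0.6, 0.9]
grip_width: 0.0004
```

{"op": "carry_out", "data": {"steps": [[[0.3,-0.6,-1.0],0,1],[[0,0,0],0,1],[[0,0,-0.6],0,1],[[0,0,-0.4],0,1],[[0,0,-0.4],0,1],[[0,0,-0.4],0,1]]}}

```text
time: 3.35
position: [0.5631, -0.2793, 0.2368]
tool_rot: [0.995, 0.095, -0.005, -0.003]
ft_force: [-0.9, -1.0, 2.4]
grip_width: 0.0003
```

{"op": "carry_out", "data": {"steps": [[[0,-0.1,-0.4],0,1],[[0,0,-0.4],0,1],[[0,0,-0.4],0,1]]}}

```text
time: 3.65
position: [0.5635, -0.2802, 0.2278]
tool_rot: [0.995, 0.095, -0.004, -0.003]
ft_force: [-8.1, 4.4, 33.0]
grip_width: 0.0002
```

It bottomed out flush with the tip at z ≈ 0.206. Now up and over to the left section.

{"op": "carry_out", "data": {"steps": [[[0,0,1],0,1],[[0,0,2],0,1],[[-0.8,4.2,0.3],0,1],[[-0.8,4.2,0],0,1],[[-0.8,4.2,0],0,1],[[-0.8,4.2,0],0,1],[[0,0,0],0,1],[[0,0,0],0,1]]}}

```text
time: 4.45
position: [0.5296, -0.1068, 0.2604]
tool_rot: [0.996, 0.093, -0.004, -0.004]
ft_force: [0.0, -0.4, 0.3]
grip_width: 0.0003
```

Run:
```python
from rig import robot, cams
from h import *
c=cams.camera("side"); np.savez("side1.npz",**c)
im=c["pixels"][:,:,::-1]
o=dict(np.load("side0.npz"))["pixels"][:,:,::-1]
f=lambda i:cv2.resize(i[210:340,300:460],(400,325),interpolation=cv2.INTER_CUBIC)
cv2.imwrite("pics/s1.png",np.hstack([f(o),f(im)]))
```

```text
(no output)
```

View pics/s1.png

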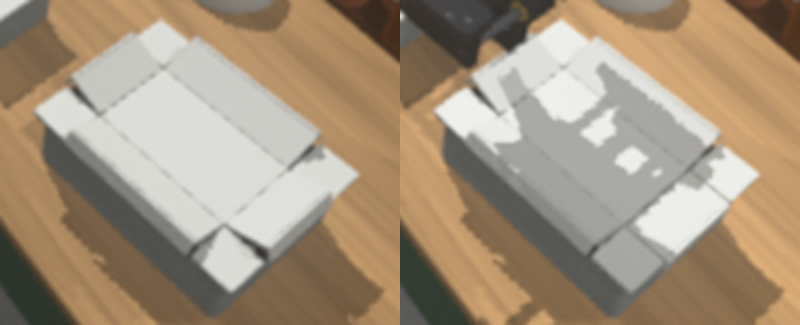

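The right picture shows the right section at the lower right, around (680,225), now lying level, and the box has not moved. Next is the left section.

{"op": "carry_out", "data": {"steps": [[[0.2,-0.3,-1.2],0,1],[[0,0,-0.6],0,1],[[0,0,-0.4],0,1],[[0,0,-0.4],0,1],[[0,0,-0.4],0,1],[[0,0,-0.3],0,1]]}}

```text
time: 5.1
position: [0.533, -0.1136, 0.2278]
tool_rot: [0.996, 0.089, -0.004, -0.006]
ft_force: [-9.7, 7.0, 39.4]
grip_width: 0.0006
```

{"op": "carry_out", "data": {"steps": [[[0,0,1.5],0,1],[[0,0,2.5],0,1],[[-0.7,-1.2,0],-8.5,1],[[-0.7,-1.2,0],-8.5,1],[[-0.7,-1.2,0],-8.5,1],[[-0.7,-1.2,0],-8.5,1],[[-0.7,-1.2,0],-8.5,1],[[-0.7,-1.2,0],-8.5,1],[[-0.7,-1.2,0],-8.5,1],[[0,-1,0],-8.5,1]]}}

```text
time: 6.1
position: [0.4827, -0.2164, 0.2666]
tool_rot: [0.871, -0.492, 0.001, -0.004]
ft_force: [0.4, 0.8, -0.4]
grip_width: 0.0004
```

{"op": "carry_out", "data": {"steps": [[[0.1,0.3,0],-7,1],[[0.1,0.3,0],-7,1],[[0.1,0.2,0],-4,1],[[0,0,0],0,1],[[0,0,0],0,1]]}}

```text
time: 6.6
position: [0.4849, -0.2136, 0.2637]
tool_rot: [0.777, -0.63, 0.001, -0.003]
ft_force: [0.4, 1.1, -0.3]
grip_width: 0.0006
```

{"op": "carry_out", "data": {"steps": [[[0.1,0.5,-1.2],0,1],[[0,0,-0.8],0,1],[[0,0,-0.4],0,1],[[0,0,-0.4],0,1],[[0,0,-0.4],0,1],[[0,0,-0.3],0,1]]}}

```text
time: 7.2
position: [0.4853, -0.2109, 0.2281]
tool_rot: [0.778, -0.628, 0.002, -0.001]
ft_force: [-4.7, 3.1, 23.7]
grip_width: 0.0005
```

Flush. Up and over to the far section, at (0.608, -0.186).

{"op": "carry_out", "data": {"steps": [[[0,0,1.5],0,1],[[0,0,2],0,1],[[3,0.6,0],0,1],[[3,0.6,0],0,1],[[3,0.6,0],0,1],[[3,0.6,0],0,1],[[0,0,0],0,1],[[0,0,0],0,1]]}}

```text
time: 8.0
position: [0.6103, -0.1863, 0.2628]
tool_rot: [0.778, -0.628, 0.002, -0.002]
ft_force: [-0.4, 0.1, -0.9]
grip_width: 0.0002
```

{"op": "carry_out", "data": {"steps": [[[-0.2,0,-1.2],0,1],[[0,0,-0.8],0,1],[[0,0,-0.4],0,1],[[0,0,-0.4],0,1],[[0,0,-0.4],0,1],[[0,0,-0.3],0,1]]}}

```text
time: 8.6
position: [0.6067, -0.1871, 0.2282]
tool_rot: [0.777, -0.63, 0.004, -0.004]
ft_force: [-3.1, 3.2, 22.8]
grip_width: 0.0008
```

{"op": "carry_out", "data": {"steps": [[[0,0,1.5],0,1],[[0,0,4],0,1],[[0,0,4],0,1],[[-2.5,4,0],0,1],[[-2.5,4,0],0,1],[[-2.5,4,0],0,1],[[-2.5,4,0],0,1],[[-2.5,4,0],0,1],[[-2.5,4,0],0,1],[[0,0,0],0,1]]}}

```text
time: 9.6
position: [0.443, 0.0559, 0.3207]
tool_rot: [0.774, -0.633, -0.001, 0.001]
ft_force: [0.3, -0.1, 0.2]
grip_width: 0.0006
```

Run:
```python
from rig import robot, cams
from h import *
ims=[]
for n,(x0,y0,x1,y1) in (("side",(300,210,460,340)),("top",(340,130,460,227))):
    c=cams.camera(n); np.savez(n+"2.npz",**c)
    ims.append(cv2.resize(c["pixels"][y0:y1,x0:x1,::-1],(400,325),interpolation=cv2.INTER_CUBIC))
    ct=box(c,(x0,y0,x1,y1),130); print(n,cv2.minAreaRect((ray(c,ct[:,0],.206)[:,:2]*1000).astype(np.float32)))
cv2.imwrite("pics/s2.png",np.hstack(ims)); cv2.imwrite("pics/top2.png",c["pixels"][:,:,::-1]); print(robot.get_obs()["ft_force"])
```

```text
side ((545.2000732421875, -199.27947998046875), (147.0442352294922, 196.68711853027344), 10.207115173339844)
top ((545.0303344726562, -196.12051391601562), (145.307861328125, 196.85386657714844), 9.977806091308594)
[ 0.79747394 -1.68445485  0.63143336]
```

View pics/s2.png

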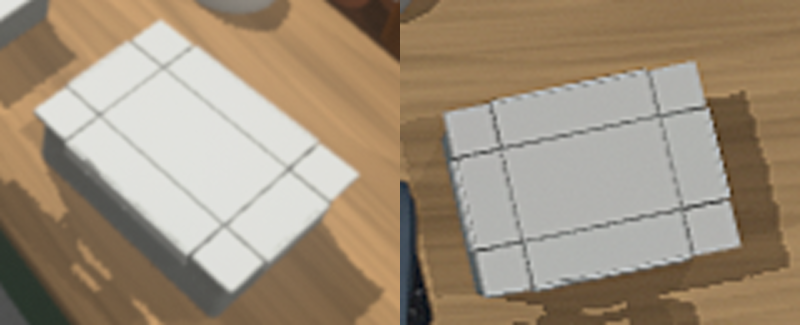

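View pics/top2.png

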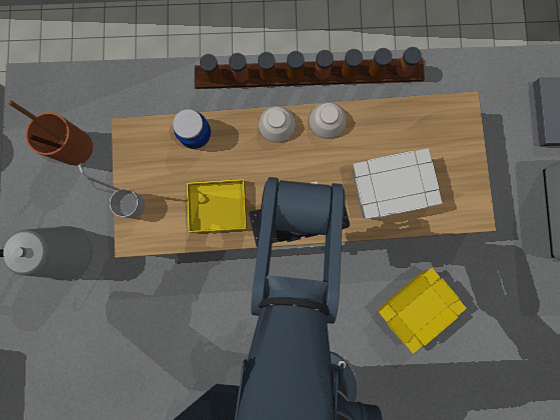

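Both views show the lid flat, with straight thin seams and all four sections level. The box is still at about (398,183), and the other things that can be seen are where they were. I hand in.

```bash
python3 -c "
from rig import robot
print(robot.hand_in())"
```

```text
the job is handed in; nothing more can be done
None
```

I pressed all four rim sections of the larger food box down with the closed fingertips (right, left, near, far) and handed the job in at about 9.7 s. No verdict is reported on hand-in.

- **Lid:** Each press went to lid level, with the tip at z ≈ 0.206 m. The vertical force read at the end of each press was 23 to 39 N. The last side and top pictures show the lid flat.
- **Box:** It still fits 146 × 197 mm, turned about 10°. Its centre moved by no more than the measuring scatter: about 2 mm in the top view and 6 mm in the side view. The raised rims had skewed the first fit, and the side and top fits still differ by 3 mm in y.
- **Other things:** The bowls, jar, ladle and tray look unmoved. The arm hid the small tub and most of the cupboard door in the last top picture, so I did not check those two. The arm never went near the door, and stayed well above the tub.
- **Robot:** It stands well clear at (0.44, 0.06, 0.32) with a force reading of about 2 N, and the pictures show no contact.

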